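# Finish the pinwheel layer of board cartons

## Task

Finish the pinwheel layer on the plywood pallet slab: lift the newly formed carton out of the forming block, and with it and the two like cartons waiting on the rubber mat fill the three empty outlines, one carton upright inside each, flat on the slab and square to its outline. The carton already laid stays in its outline; set the cartons down rather than dropping them, do not tip them over, and leave the jar, the square box and the spatula alone.

Things in the scene. Friction and masses are not known exactly. Their poses are not given: they have to be found in the camera images.
- slab: fixed square plywood pallet slab 204 x 204 x 30 mm, origin at the centre of its underside, z up; four outlines 122 x 62 mm are painted in thin dark lines on its top as a pinwheel round a free 60 x 60 mm middle (room for a finger), in the slab's frame centred at (-31,-61) long along x, (61,-31) long along y, (31,61) long along x, (-61,31) long along y, in mm
- place0 (a point): (-31,-61) mm; centre of a painted outline 122 x 62 mm on the slab's top (own height 30 mm); its long side runs along the slab's x. The laid carton stands here at the start
- place1 (a point): (61,-31) mm; centre of a painted outline 122 x 62 mm on the slab's top (own height 30 mm); its long side runs along the slab's y. Empty at the start
- place2 (a point): (31,61) mm; centre of a painted outline 122 x 62 mm on the slab's top (own height 30 mm); its long side runs along the slab's x. Empty at the start
- place3 (a point): (-61,31) mm; centre of a painted outline 122 x 62 mm on the slab's top (own height 30 mm); its long side runs along the slab's y. Empty at the start
- laid: the carton already standing on the slab in place0: a sealed oblong brown cardboard carton, 116 long (own x) x 56 wide (own y) x 60 high, about 0.25 kg; origin at the centre of its underside, z up
- formed: the carton standing in the forming block's cavity: a sealed oblong brown cardboard carton, 116 long (own x) x 56 wide (own y) x 60 high, about 0.25 kg; origin at the centre of its underside, z up
- waiting_a: a carton waiting on the mat: a sealed oblong brown cardboard carton, 116 long (own x) x 56 wide (own y) x 60 high, about 0.25 kg; origin at the centre of its underside, z up
- waiting_b: the other carton waiting on the mat: a sealed oblong brown cardboard carton, 116 long (own x) x 56 wide (own y) x 60 high, about 0.25 kg; origin at the centre of its underside, z up
- block: fixed aluminium forming block 148 (own x) x 88 (own y) x 38 mm high, origin at the centre of its underside; open cavity 120 x 60 mm whose floor is 10 mm above the bench, 2 mm free all round the carton, which stands 32 mm above the block's rim; the middle 84 mm of both long walls is cut down to 20 mm above the bench for the fingers
- mat: fixed black rubber mat 310 (own x) x 150 (own y) x 2 mm, origin at the centre of its underside; the two waiting cartons stand on it. Mat and block may be on either side of the slab
- jar: bystander: white solder-paste jar, radius 32, height 75 mm, origin at the centre of its underside
- square_box: bystander: flat square cardboard box 70 x 70 x 35 mm, origin at the centre of its underside
- spatula: bystander: spatula 200 mm long lying on the bench along its own x, handle to -x, origin under its middle

How it is judged:
At the end, for the whole second after the job is handed in: One carton in each of the four places (laid one still in place0): centre within 10 mm of the place, long side within 0.12 rad of the outline's, underside within 4 mm of the slab's top, upright within 0.06 rad, at rest (under 0.02 m/s). Any moved carton may be in any place (horizontal distance between laid and place0 below 0.01 m and z of laid in the frame of slab between 0.026 and 0.034 m and angle between laid's own z axis and vertical below 0.06 rad and angle between the x axis of laid and the x axis of slab, either way round below 0.12 rad and ((horizontal distance between formed and place1 below 0.01 m and z of formed in the frame of slab between 0.026 and 0.034 m and angle between formed's own z axis and vertical below 0.06 rad and angle between the x axis of formed and the y axis of slab, either way round below 0.12 rad) or (horizontal distance between waiting_a and place1 below 0.01 m and z of waiting_a in the frame of slab between 0.026 and 0.034 m and angle between waiting_a's own z axis and vertical below 0.06 rad and angle between the x axis of waiting_a and the y axis of slab, either way round below 0.12 rad) or (horizontal distance between waiting_b and place1 below 0.01 m and z of waiting_b in the frame of slab between 0.026 and 0.034 m and angle between waiting_b's own z axis and vertical below 0.06 rad and angle between the x axis of waiting_b and the y axis of slab, either way round below 0.12 rad)) and ((horizontal distance between formed and place2 below 0.01 m and z of formed in the frame of slab between 0.026 and 0.034 m and angle between formed's own z axis and vertical below 0.06 rad and angle between the x axis of formed and the x axis of slab, either way round below 0.12 rad) or (horizontal distance between waiting_a and place2 below 0.01 m and z of waiting_a in the frame of slab between 0.026 and 0.034 m and angle between waiting_a's own z axis and vertical below 0.06 rad and angle between the x axis of waiting_a and the x axis of slab, either way round below 0.12 rad) or (horizontal distance between waiting_b and place2 below 0.01 m and z of waiting_b in the frame of slab between 0.026 and 0.034 m and angle between waiting_b's own z axis and vertical below 0.06 rad and angle between the x axis of waiting_b and the x axis of slab, either way round below 0.12 rad)) and ((horizontal distance between formed and place3 below 0.01 m and z of formed in the frame of slab between 0.026 and 0.034 m and angle between formed's own z axis and vertical below 0.06 rad and angle between the x axis of formed and the y axis of slab, either way round below 0.12 rad) or (horizontal distance between waiting_a and place3 below 0.01 m and z of waiting_a in the frame of slab between 0.026 and 0.034 m and angle between waiting_a's own z axis and vertical below 0.06 rad and angle between the x axis of waiting_a and the y axis of slab, either way round below 0.12 rad) or (horizontal distance between waiting_b and place3 below 0.01 m and z of waiting_b in the frame of slab between 0.026 and 0.034 m and angle between waiting_b's own z axis and vertical below 0.06 rad and angle between the x axis of waiting_b and the y axis of slab, either way round below 0.12 rad)) and linear speed of each of formed, waiting_a, waiting_b, laid below 0.02 m/s); the robot touches nothing.
It fails at once if a carton dropped or flung: moving faster than 0.5 m/s with no finger on it (a free fall of over 12 mm) ((linear speed of formed above 0.5 m/s and contact force between the fingers and formed below 0.05 N) or (linear speed of waiting_a above 0.5 m/s and contact force between the fingers and waiting_a below 0.05 N) or (linear speed of waiting_b above 0.5 m/s and contact force between the fingers and waiting_b below 0.05 N) or (linear speed of laid above 0.5 m/s and contact force between the fingers and laid below 0.05 N)).
It fails at once if a carton tipped more than 35 degrees from upright (angle between any of formed, waiting_a, waiting_b, laid's own z axis and vertical above 0.61 rad).
It fails at once if the jar, the square box or the spatula pushed more than 30 mm from where it was (distance of any of jar, square_box, spatula from where it was at the start of the episode above 0.03 m).
It also fails if it takes over 64 s, if anything falls off the work surface, if the arm or the gripper's body presses on something with over 40 N, if the wrist force passes 120 N, or if a joint passes its speed limit or range.

## Robot

A 6-joint arm with a two-finger parallel gripper is mounted at the origin on the work surface. World frame = base frame: x ahead of the robot, y to its left, z up, the work surface at z = 0. Lengths are in m, angles in rad, forces in N, time in s.
With the tool pointing down it reaches from about 0.3 to 0.85 m from the base axis. Payload 5.4 kg.
Tool frame: the origin (TCP) lies on the front face of the gripper's body, between the roots of the fingers; the fingertips stand 73 mm ahead of it and the grasp point (between the pads) lies 54 mm ahead of it; z points along the fingers, y is the line along which they close (so a half turn about z gives the same grasp; the last joint's range is limited). The gripper opens to 85 mm and grips with 20 to 120 N. Pads are 22 mm wide; open, the fingers measure 114 mm over their backs; the gripper's body (76 mm by 85 mm) begins 54 mm behind the grasp point. The pads swing forward as they close: fully open they stand 13 mm farther back than shut.
Start: joints at [-1.433, 0.158, 1.597, -0, 1.386, -0.21], TCP at [0.196, -0.541, 0.304] pointing down, gripper open.
Joint ranges: [-2.91, 2.91], [-0.94, 2.29], [0.18, 2.7], [-1.29, 4.43], [0.17, 2.64], [-3, 3]. Speed limits (rad/s): [2.57, 2.57, 3.14, 3.14, 3.14, 3.14].

## Interface

Orientations are given as a unit quaternion [w, x, y, z].
In Python, from bench import arm gives the robot as it stands. The module is installed in compiled form; this text tells all that it offers.
- The arm moves only by the shell command python3 -m jog 'ROWS' [FORCE]. ROWS is JSON, a list of rows, each an object of numbers: "rx", "ry", "rz": the turn, a rotation vector about the tool's x, y, z in rad; "x", "y", "z": the shift along the tool's x, y, z in m; "gripper": the finger opening in m, from 0 to 0.0854. A call has 1 to 20 rows; each row shifts and turns the commanded pose from where the row before left it, along the tool's axes as they then stand; what a row does not reach is not made up. A row lasts 1/12 s, in which the tool goes at most 41.7 mm and 7.16 degrees, less where a joint would pass 70% of its speed; a pose out of reach is approached as far as the arm can. A call with a gripper value outside its range is refused whole. The fingers move at their own pace and stop on an object; FORCE is the grip in N (left out, the last holds). Time passes only in rows, so rows that do not move let the fingers close. It gives the time, the measured TCP pose, the force, the opening and the grip force at its end, in the units of the state.
- arm.get_obs(): the state, without advancing time (a new reading comes with each control period).
- arm.camera(name): name is "scene" or "top" or "wrist"; returns a dict with "img" (420x560x3 uint8, blue, green, red), "fx", "fy", "cx", "cy" (pixels), "T" (4x4, takes a point from camera to world coordinates). Camera axes: x right, y down, z forward; pixel columns grow to the right and rows downward; lengths in m; the calibration is good to about 2 mm. A picture is of the moment at which its call begins. There is no depth.
- arm.finish_job(): hands the job in; it is judged then, once.
The state is a dict: "time_s": time; "joints": joint angles; "joint_velocities": joint speeds; "joint_efforts": joint torques, N m; "tcp_pos": TCP position; "tool_rot": TCP orientation; "ft_force": force on the tool from outside, world axes, zero at the start; "ft_torque": the same for the moment, N m; "opening": opening from 0.0 (shut) to 1.0 (fully open); "grasp_force": force on a finger pad.
Only numpy, scipy, OpenCV 4.12 (cv2) and the standard library are available. Lean on these libraries where they do the work, as an engineer would, in place of code of your own. Each camera call takes 0.05 s, during which the arm holds its last target. There are 200 camera calls.

## Working session

There is one attempt and no reset: what is moved stays moved. The work goes in short steps, Python scripts to look and compute and a shell command to move; the robot and the scene stay as the last step left them, time stands still between calls to the robot, and variables do not carry over. Pictures are saved under pics/ and viewed, at most 12 in all, crops included, and the job is handed in when it is done.

```bash
mkdir -p pics; cat > h.py <<'E'
import numpy as np, cv2
from bench import arm
def snap(n,f=None):
    c=arm.camera(n)
    if f: cv2.imwrite('pics/'+f,c['img'])
    return c
def ray(c,uv,z):
    uv=np.atleast_2d(np.asarray(uv,float)); T=np.array(c['T'])
    d=np.c_[(uv[:,0]-c['cx'])/c['fx'],(uv[:,1]-c['cy'])/c['fy'],np.ones(len(uv))]@T[:3,:3].T
    return T[:3,3]+d*((z-T[2,3])/d[:,2])[:,None]
def proj(c,P):
    T=np.array(c['T']); p=(np.atleast_2d(P)-T[:3,3])@T[:3,:3]
    return np.c_[p[:,0]/p[:,2]*c['fx']+c['cx'],p[:,1]/p[:,2]*c['fy']+c['cy']]
E
python3 - <<'E'
from h import *
for n in('top','scene'):
    c=snap(n,n+'0.png'); print(n,c['fx'],np.round(c['T'],3).tolist())
print(arm.get_obs())
E
```

```text
top 472.75016392664065 [[0.005, -0.994, 0.11, 0.476], [-1.0, -0.005, -0.003, 0.024], [0.004, -0.11, -0.994, 1.07], [0.0, 0.0, 0.0, 1.0]]
scene 492.2903390720598 [[-0.68, 0.55, -0.485, 1.148], [0.733, 0.515, -0.444, 0.529], [0.005, -0.658, -0.753, 0.919], [0.0, 0.0, 0.0, 1.0]]
{'time_s': 0.1, 'joints': array([-1.43313038e+00,  1.59020396e-01,  1.59808554e+00,  4.58599161e-06,
        1.38621310e+00, -2.10071220e-01]), 'joint_velocities': array([-1.38658886e-03, -1.56611394e-03, -2.81290348e-03,  1.50436017e-03,
        3.12098704e-05, -1.41599436e-03]), 'joint_efforts': array([-1.11308632e-04, -3.96989715e+01, -3.32339358e+01, -2.54885026e-04,
        4.15135626e-03,  3.88176616e-06]), 'tcp_pos': array([ 0.19588209, -0.54016596,  0.30300635]), 'tool_rot': array([-8.62542996e-04,  9.84922604e-01,  1.72993410e-01,  3.34951378e-05]), 'ft_force': array([ 0.41832687,  0.16045088, -0.10496729]), 'ft_torque': array([-0.00358392,  0.01719444,  0.05040493]), 'grasp_force': 0.0, 'opening': 0.9969612519299381}
```

View pics/top0.png

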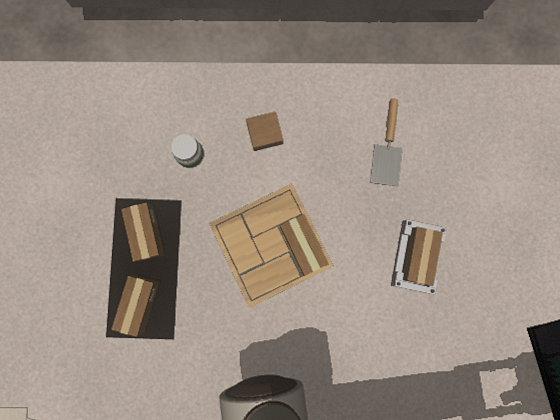

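View pics/scene0.png

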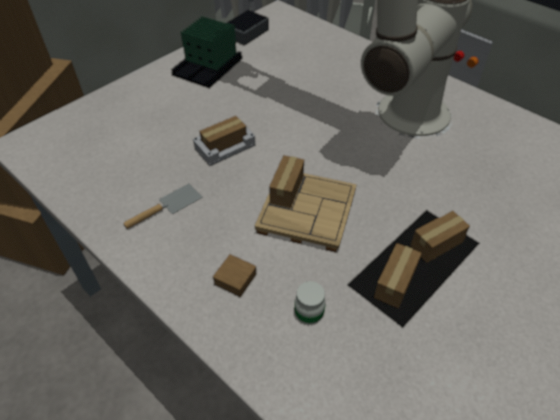

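The top view shows the slab at about (270,245) with the laid carton on its right side. The mat cartons are at (141,232) and (133,306), and the block with the formed carton is at (423,256). The scene view confirms this arrangement, and all cartons carry a light tape stripe.

```bash
python3 - <<'E'
from h import *
c={n:dict(snap(n)) for n in('top','scene')}
im=c['top']['img']
def up(x0,y0,w,h,s): return cv2.resize(im[y0:y0+h,x0:x0+w],None,fx=s,fy=s,interpolation=cv2.INTER_CUBIC)
a=up(200,175,140,140,4); b=up(100,190,60,75,4); d=up(100,265,60,75,4); e=up(390,215,60,75,4)
m=np.zeros((600,800,3),np.uint8); m[:560,:560]=a; m[:300,560:800]=b; m[300:600,560:800]=d
cv2.imwrite('pics/m.png',m)
for n in c:
    I=cv2.cvtColor(c[n]['img'],cv2.COLOR_BGR2HSV); print(n)
    for nm,lo,hi in(('tape',(14,45,120) ,(32,120,255)),('brown',(5,60,40),(30,255,255))):
        k=cv2.inRange(I,lo,hi); 
        N,L,S,C=cv2.connectedComponentsWithStats(k)
        for i in range(1,N):
            if S[i,4]>60:
                p=np.argwhere(L==i)[:,::-1].astype(np.float32); r=cv2.minAreaRect(p)
                print(nm,S[i,4],np.round(C[i],1),[np.round(v,1) for v in r])
im=c['top']['img']; H=cv2.cvtColor(im,cv2.COLOR_BGR2HSV)
for u,v in((141,232),(150,232),(133,306),(310,242),(318,240),(265,285),(424,256),(432,256)): print((u,v),H[v,u])
E
```

```text
top
tape 303 [392.3 118.9] [array([392.3, 119.4]), array([ 8., 43.]), np.float64(4.9)]
tape 906 [264.2 128.9] [array([263.9, 128.8]), array([30.1, 31.5]), np.float64(76.0)]
tape 8025 [270.2 244.9] [array([269.8, 244.6]), array([93.9, 93.9]), np.float64(63.4)]
tape 1280 [139.5 231. ] [array([139.5, 231.4]), array([54.3, 25.4]), np.float64(77.3)]
tape 1355 [424.9 255.9] [array([425.1, 255.9]), array([26.2, 55.5]), np.float64(10.1)]
tape 1341 [131.7 306.9] [array([132.1, 305.8]), array([25.7, 57.3]), np.float64(17.4)]
brown 349 [391.5 119.3] [array([391.5, 119.3]), array([ 8.3, 43.2]), np.float64(6.3)]
brown 1034 [264.3 130.7] [array([264.4, 130.8]), array([33.2, 31. ]), np.float64(76.0)]
brown 8180 [270.8 244.7] [array([270.3, 244.7]), array([93.5, 93.2]), np.float64(64.1)]
brown 1832 [142.2 232.5] [array([143. , 232.2]), array([58.4, 34.3]), np.float64(77.7)]
brown 1755 [421.8 255.8] [array([421.4, 255.6]), array([33.2, 55.5]), np.float64(10.1)]
brown 1949 [134.6 305.4] [array([135.7, 304.3]), array([34.4, 63.7]), np.float64(16.7)]
brown 225 [259.9 392.2] [array([256.4, 391.4]), array
[... 925 characters left out ...]
y([224. , 134.2]), array([25.9, 45.1]), np.float64(67.2)]
brown 5856 [305.5 205.9] [array([306. , 203.1]), array([86.5, 82.7]), np.float64(15.9)]
brown 3999 [ 25.8 229.3] [array([ 17. , 227.8]), array([125. ,  55.7]), np.float64(61.7)]
brown 290 [142.4 215.8] [array([142.8, 215.6]), array([ 7.3, 41.2]), np.float64(61.9)]
brown 3449 [417.9 254.6] [array([415.7, 255.2]), array([ 45.3, 116.6]), np.float64(44.1)]
brown 1099 [234.4 274.6] [array([234.2, 274.5]), array([33.6, 36.6]), np.float64(33.7)]
(141, 232) [ 19  86 186]
(150, 232) [ 15 115 131]
(133, 306) [ 19  84 185]
(310, 242) [ 15 114 132]
(318, 240) [ 17 103 195]
(265, 285) [ 17 103 178]
(424, 256) [ 19  87 185]
(432, 256) [ 15 106 128]
```

View pics/m.png

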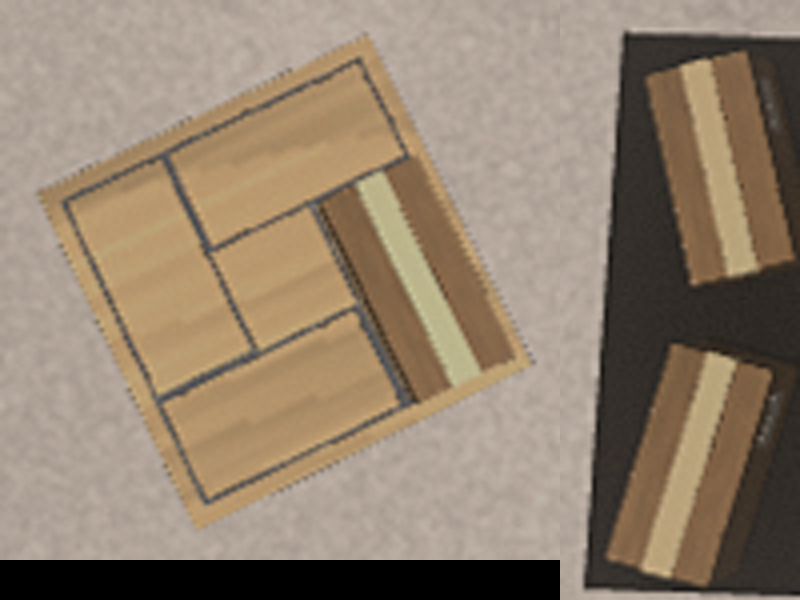

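The crop gives slab corners in full-image pixels of about (210,222.5), (291.8,184), (332.5,265) and (250,306.8). The three empty outlines are up, left and bottom, and the laid carton is on the right. The tape stripes mark each carton's long axis.

```bash
cat >> h.py <<'E'
def tapes(c,amin=60,hi=32):
    H=cv2.cvtColor(c['img'],cv2.COLOR_BGR2HSV); k=cv2.inRange(H,(17,35,150),(hi,97,255))
    k=cv2.morphologyEx(k,cv2.MORPH_OPEN,np.ones((3,3),np.uint8))
    N,L,S,C=cv2.connectedComponentsWithStats(k); o=[]
    for i in range(1,N):
        if S[i,4]>amin:
            r=cv2.minAreaRect(np.argwhere(L==i)[:,::-1].astype(np.float32)); b=cv2.boxPoints(r)
            if np.linalg.norm(b[0]-b[1])<np.linalg.norm(b[1]-b[2]): b=np.roll(b,-1,0)
            o.append((np.array(r[0]),(b[0]+b[3])/2,(b[1]+b[2])/2,min(r[1]),max(r[1])))
    return o
def tri(c1,p1,c2,p2):
    a,b=[np.array(c['T'])[:3,3] for c in(c1,c2)]; u,v=ray(c1,p1,0)[0]-a,ray(c2,p2,0)[0]-b
    s=np.linalg.lstsq(np.c_[u,-v],b-a,rcond=None)[0]; P,Q=a+s[0]*u,b+s[1]*v
    return (P+Q)/2,np.linalg.norm(P-Q)
E
python3 - <<'E'
from h import *
t=snap('top'); s=snap('scene')
for z in(.03,):
    q=np.array([(210,222.5),(291.75,184),(332.5,265),(250,306.75)])
    P=ray(t,q,z); print('slab',P[:,:2].round(4).tolist(),P.mean(0).round(4),[np.linalg.norm(P[i]-P[i-1]).round(4) for i in range(4)])
    x=P[0]-P[3]+P[1]-P[2]; x2=P[0]-P[1]+P[3]-P[2]; print('yaw',np.degrees(np.arctan2(x[1],x[0])),np.degrees(np.arctan2(x2[1],x2[0]))-90)
for n,c in(('top',t),('scene',s)):
    for m,e1,e2,w,l in tapes(c):
        A=ray(c,[m,e1,e2],.062); d=A[1]-A[2]; print(n,m.round(1),w,l,'xy@62',A[0,:2].round(4),'len',np.linalg.norm(d).round(4),'yaw',np.degrees(np.arctan2(d[1],d[0])).round(1)%180)
# heights: top tape centre vs scene tape centre
for n,a,b in(('A',(139.5,231.5),(399.3,267.4)),('B',(132,306),(442.8,227.3)),('F',(424.5,256),(222.3,127.3))): print(n,tri(t,a,s,b))
h=tri(t,(291.75,184),s,(258,232)); print('slab corner',h)
E
```

```text
slab [[0.5642, 0.1598], [0.6511, -0.0205], [0.4723, -0.1096], [0.3817, 0.0698]] [0.5173 0.0249 0.03  ] [np.float64(0.2034), np.float64(0.2001), np.float64(0.1998), np.float64(0.201)]
yaw 26.374621137075675 26.255982251405328
top [139.2 231.3] 7.659602642059326 53.58935546875 xy@62 [0.5419 0.3062] len 0.1152 yaw 14.8
top [304.2 244.9] 8.154680252075195 57.25813293457031 xy@62 [ 0.5146 -0.0456] len 0.1213 yaw 26.0
top [425.  255.6] 7.8496994972229 54.43817138671875 xy@62 [ 0.4932 -0.3022] len 0.1159 yaw 168.5
top [131.7 305.8] 7.934115409851074 56.61259460449219 xy@62 [0.3856 0.3162] len 0.1159 yaw 164.4
top [243.3 410.3] 9.192387580871582 19.798988342285156 xy@62 [0.176  0.0801] len 0.0396 yaw 134.3
top [ 12.  413.5] 11.0 24.0 xy@62 [0.1679 0.5525] len 0.049 yaw 90.2
scene [329.  225.5] 7.0 16.0 xy@62 [0.5568 0.1228] len 0.0362 yaw 133.1
A (array([0.54228754, 0.30481244, 0.06049571]), np.float64(0.0024823990079101497))
B (array([0.38564897, 0.3146908 , 0.06298383]), np.float64(0.0014431670537976653))
F (array([ 0.49318552, -0.29962082,  0.07116603]), np.float64(0.003379923067107035))
slab corner (array([ 0.65206011, -0.01786499,  0.00695112]), np.float64(0.009139311409436449))
```

```bash
cat >> h.py <<'E'
from scipy.spatial.transform import Rotation as R
def pose():
    o=arm.get_obs(); q=o['tool_rot']; return o,o['tcp_pos'],R.from_quat([q[1],q[2],q[3],q[0]])
def go(x,y,z,psi):
    o,p,r=pose(); M=r.as_matrix(); tgt=R.from_euler('z',psi,degrees=True)*R.from_euler('x',180,degrees=True)
    rv=(r.inv()*tgt).as_rotvec(); s=tgt.as_matrix().T@(np.array([x,y,z])-p)
    print('t',round(o['time_s'],2),'psi',np.degrees(np.arctan2(M[1,0],M[0,0])).round(2),'tcp',p.round(4),'j',np.round(o['joints'],2))
    print('turn',rv.round(4),'then shift mm',(s*1000).round(1), 'rows turn',np.ceil(abs(rv[2])/.12),'shift',np.ceil(np.linalg.norm(s)/.04))
S=np.array([.5173,.0249]); SY=26.3
def slab(a,b):
    t=np.radians(SY); return S+np.array([[np.cos(t),-np.sin(t)],[np.sin(t),np.cos(t)]])@np.array([a,b])/1000
E
python3 - <<'E'
from h import *
t=snap('top')
print(ray(t,[(425,255.6)],.07),ray(t,[(304.2,244.9)],.09), slab(-31,-61))
go(.494,-.299,.25,-11.5)
E
```

```text
[[ 0.49299335 -0.29968486  0.07      ]] [[ 0.51355567 -0.04371817  0.09      ]] [ 0.51653626 -0.04352088]
t 0.35 psi 19.93 tcp [ 0.1959 -0.5405  0.3037] j [-1.43  0.16  1.6  -0.    1.39 -0.21]
turn [-4.000e-04  1.000e-04  5.485e-01] then shift mm [ 244.  -296.    53.7] rows turn 5.0 shift 10.0
```

```bash
python3 -m jog '[{"rz":0.11},{"rz":0.11},{"rz":0.11},{"rz":0.11},{"rz":0.109},{"x":0.0244,"y":-0.0296,"z":0.0054},{"x":0.0244,"y":-0.0296,"z":0.0054},{"x":0.0244,"y":-0.0296,"z":0.0054},{"x":0.0244,"y":-0.0296,"z":0.0054},{"x":0.0244,"y":-0.0296,"z":0.0054},{"x":0.0244,"y":-0.0296,"z":0.0054},{"x":0.0244,"y":-0.0296,"z":0.0054},{"x":0.0244,"y":-0.0296,"z":0.0054},{"x":0.0244,"y":-0.0296,"z":0.0054},{"x":0.0244,"y":-0.0296,"z":0.0054}]'
python3 - <<'E'
from h import *
go(.494,-.299,.25,-11.5)
w=snap('wrist','w1.png'); print(np.round(w['T'],3).tolist(),w['fx'])
for m,e1,e2,a,l in tapes(w,200):
    A=ray(w,[m,e1,e2],.07); d=A[1]-A[2]; print(m,a,l,A[0].round(4),np.linalg.norm(d).round(4),np.degrees(np.arctan2(d[1],d[0])))
E
```

```text
t 0.35 psi 19.93 tcp [ 0.1959 -0.5405  0.3037] j [-1.43  0.16  1.6  -0.    1.39 -0.21]
turn [-4.000e-04  1.000e-04  5.485e-01] then shift mm [ 244.  -296.    53.7] rows turn 5.0 shift 10.0
[[0.342, -0.897, -0.281, 0.268], [-0.94, -0.327, -0.101, -0.514], [-0.001, 0.298, -0.954, 0.373], [0.0, 0.0, 0.0, 1.0]] 368.0734187415036invalid input at $[0]: expected keys rx, ry, rz, x, y, z, gripper
```

View pics/w1.png

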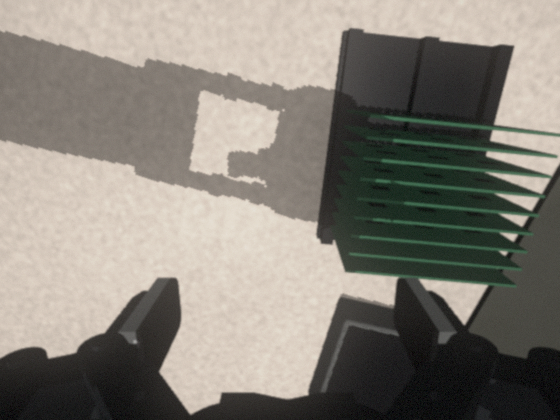

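The wrist view shows only a green-finned rack beside the start pose and the open fingers at the bottom. The arm has not moved, because every row needs all the keys.

```bash
python3 -m jog '[{"rx":0,"ry":0,"rz":0.11,"x":0,"y":0,"z":0,"gripper":0.085},{"rx":0,"ry":0,"rz":0.11,"x":0,"y":0,"z":0,"gripper":0.085},{"rx":0,"ry":0,"rz":0.11,"x":0,"y":0,"z":0,"gripper":0.085},{"rx":0,"ry":0,"rz":0.11,"x":0,"y":0,"z":0,"gripper":0.085},{"rx":0,"ry":0,"rz":0.109,"x":0,"y":0,"z":0,"gripper":0.085},{"rx":0,"ry":0,"rz":0,"x":0.0244,"y":-0.0296,"z":0.005,"gripper":0.085},{"rx":0,"ry":0,"rz":0,"x":0.0244,"y":-0.0296,"z":0.005,"gripper":0.085},{"rx":0,"ry":0,"rz":0,"x":0.0244,"y":-0.0296,"z":0.005,"gripper":0.085},{"rx":0,"ry":0,"rz":0,"x":0.0244,"y":-0.0296,"z":0.005,"gripper":0.085},{"rx":0,"ry":0,"rz":0,"x":0.0244,"y":-0.0296,"z":0.005,"gripper":0.085},{"rx":0,"ry":0,"rz":0,"x":0.0244,"y":-0.0296,"z":0.005,"gripper":0.085},{"rx":0,"ry":0,"rz":0,"x":0.0244,"y":-0.0296,"z":0.005,"gripper":0.085},{"rx":0,"ry":0,"rz":0,"x":0.0244,"y":-0.0296,"z":0.005,"gripper":0.085},{"rx":0,"ry":0,"rz":0,"x":0.0244,"y":-0.0296,"z":0.005,"gripper":0.085},{"rx":0,"ry":0,"rz":0,"x":0.0244,"y":-0.0296,"z":0.005,"gripper":0.085}]'
python3 - <<'E'
from h import *
go(.494,-.299,.25,-11.5)
w=snap('wrist','w2.png')
for m,e1,e2,a,l in tapes(w,200):
    A=ray(w,[m,e1,e2],.07); d=A[1]-A[2]; print(m,e1,e2,a,l,A[0].round(4),np.linalg.norm(d).round(4),np.degrees(np.arctan2(d[1],d[0])))
E
```

```text
time_s: 1.65
tcp_pos: [0.4955, -0.2978, 0.2538]
tool_rot: [0.0, 0.995, -0.1, 0.0]
ft_force: [0.5, -1.2, 0.2]
opening: 0.993
grasp_force: 0.0
t 1.65 psi -11.53 tcp [ 0.4955 -0.2978  0.2538] j [-0.75  0.21  1.64 -0.    1.29  1.02]
turn [ 0.0003 -0.0004 -0.0005] then shift mm [-1.2  1.4  3.8] rows turn 1.0 shift 1.0
```

View pics/w2.png

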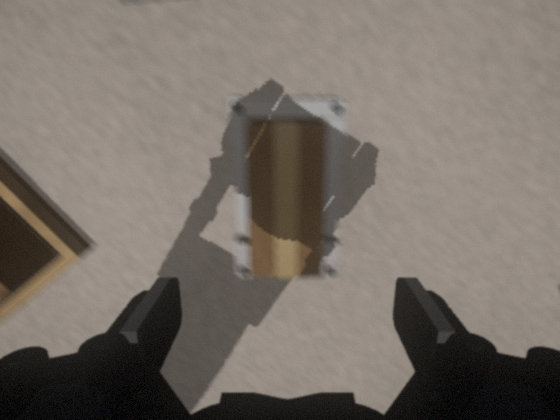

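The blurred wrist view shows the formed carton centred between the fingers, at columns 248–326 and rows 118–277, with its tape axis near column 286. The arm's own shadow crosses it. I'll use a saturation mask instead of brightness.

```bash
cat >> h.py <<'E'
def carton(c,z,near,psi):
    """carton top by saturation, nearest image point; left/right edges -> axis"""
    H=cv2.cvtColor(cv2.GaussianBlur(c['img'],(3,3),0),cv2.COLOR_BGR2HSV)
    k=cv2.inRange(H,(5,85,25),(30,255,255)); k=cv2.morphologyEx(k,cv2.MORPH_CLOSE,np.ones((7,7),np.uint8))
    cs=[a for a in cv2.findContours(k,cv2.RETR_EXTERNAL,cv2.CHAIN_APPROX_NONE)[0] if cv2.contourArea(a)>2000]
    if not cs: print('none'); return
    a=max(cs,key=lambda a:cv2.pointPolygonTest(a,near,True))
    P=ray(c,a[:,0,:],z)[:,:2]; (m,s,_)=r=cv2.minAreaRect((P*1000).astype(np.float32)); b=cv2.boxPoints(r)
    e=b[1]-b[0]; f=b[2]-b[1]; e=e if np.linalg.norm(e)>np.linalg.norm(f) else f; y=np.degrees(np.arctan2(e[1],e[0]))
    y+=180*round((psi-y)/180); print('carton at',np.round(m,1),'size',np.round(s,1),'yaw',round(y,2),'px',cv2.boundingRect(a)); return np.array(m)/1000,y
E
python3 - <<'E'
from h import *
w=snap('wrist','w3.png'); o,p,r=pose(); print(p, o['time_s'],proj(w,[p[0],p[1],.07]))
carton(w,.07,(286,180),-11.5)
H=cv2.cvtColor(w['img'],cv2.COLOR_BGR2HSV)
for v in(150,260): print([tuple(int(q) for q in H[v,u]) for u in range(236,340,6)])
E
```

```text
[ 0.49709995 -0.29519049  0.25288042] 1.75 [[292.30817363 211.7634676 ]]
carton at [ 496.6 -299.9] size [ 53.8 116.7] yaw -11.67 px (261, 128, 79, 157)
[(15, 28, 90), (12, 27, 96), (13, 19, 94), (10, 5, 149), (18, 73, 63), (14, 98, 68), (13, 103, 62), (12, 114, 65), (17, 108, 64), (18, 88, 90), (19, 88, 84), (18, 96, 88), (21, 90, 88), (14, 102, 70), (16, 101, 63), (13, 103, 67), (13, 94, 68), (14, 94, 73)]
[(14, 36, 93), (15, 31, 114), (10, 14, 159), (12, 16, 159), (15, 17, 149), (14, 109, 117), (15, 108, 113), (14, 111, 106), (16, 114, 110), (18, 88, 150), (19, 92, 150), (18, 91, 152), (18, 91, 137), (14, 93, 71), (17, 102, 70), (14, 91, 70), (14, 90, 79), (17, 15, 156)]
```

```bash
python3 - <<'E'
from h import *
go(.4745,-.2953,.25,-11.6)
w=snap('wrist'); o,p,r=pose(); print(p,carton(w,.07,(290,180),-11.5)); go(.4745,-.2953,.097,-11.6)
E
```

```text
t 1.75 psi -11.19 tcp [ 0.4971 -0.2952  0.2529] j [-0.75  0.21  1.64  0.    1.29  1.02]
turn [-0.0024  0.0003  0.0072] then shift mm [-22.1   4.7   2.9] rows turn 1.0 shift 1.0
carton at [ 496.1 -300.2] size [ 53.9 115.8] yaw -11.97 px (257, 126, 79, 156)
[ 0.49558027 -0.29716243  0.25326327] (array([ 0.49614642, -0.30022379]), np.float32(-11.969442))
t 1.8 psi -11.28 tcp [ 0.4956 -0.2972  0.2533] j [-0.75  0.21  1.64  0.    1.29  1.02]
turn [-0.0007  0.0009  0.0056] then shift mm [-21.    2.4 156.3] rows turn 1.0 shift 4.0
```

```bash
python3 -m jog '[{"rx":0,"ry":0,"rz":0.005,"x":-0.021,"y":0.0025,"z":0.01,"gripper":0.085},{"rx":0,"ry":0,"rz":0,"x":0,"y":0,"z":0.03,"gripper":0.085},{"rx":0,"ry":0,"rz":0,"x":0,"y":0,"z":0.03,"gripper":0.085},{"rx":0,"ry":0,"rz":0,"x":0,"y":0,"z":0.02,"gripper":0.085},{"rx":0,"ry":0,"rz":0,"x":0,"y":0,"z":0,"gripper":0.085},{"rx":0,"ry":0,"rz":0,"x":0,"y":0,"z":0,"gripper":0.085},{"rx":0,"ry":0,"rz":0,"x":0,"y":0,"z":0,"gripper":0.085}]' >/dev/null
python3 - <<'E'
from h import *
go(.4745,-.2954,.097,-11.7)
E
```

```text
t 2.38 psi -11.86 tcp [ 0.4735 -0.2988  0.1657] j [-0.78  0.27  1.76 -0.    1.11  1.  ]
turn [ 0.0016 -0.0023 -0.0029] then shift mm [ 0.3 -3.6 68.7] rows turn 1.0 shift 2.0
```

```bash
python3 -m jog '[{"rx":0,"ry":0,"rz":0,"x":0,"y":-0.0035,"z":0.02,"gripper":0.085},{"rx":0,"ry":0,"rz":0,"x":0,"y":0,"z":0.02,"gripper":0.085},{"rx":0,"ry":0,"rz":0,"x":0,"y":0,"z":0.02,"gripper":0.085},{"rx":0,"ry":0,"rz":0,"x":0,"y":0,"z":0.009,"gripper":0.085},{"rx":0,"ry":0,"rz":0,"x":0,"y":0,"z":0,"gripper":0.085},{"rx":0,"ry":0,"rz":0,"x":0,"y":0,"z":0,"gripper":0.055},{"rx":0,"ry":0,"rz":0,"x":0,"y":0,"z":0,"gripper":0.05},{"rx":0,"ry":0,"rz":0,"x":0,"y":0,"z":0,"gripper":0.05},{"rx":0,"ry":0,"rz":0,"x":0,"y":0,"z":0,"gripper":0.05},{"rx":0,"ry":0,"rz":0,"x":0,"y":0,"z":0,"gripper":0.05},{"rx":0,"ry":0,"rz":0,"x":0,"y":0,"z":0,"gripper":0.05}]' 50
python3 - <<'E'
from h import *
go(.4745,-.2954,.25,-11.7)
E
```

```text
time_s: 3.3
tcp_pos: [0.4749, -0.2953, 0.0971]
tool_rot: [0.001, 0.995, -0.103, 0.001]
ft_force: [-1.1, 0.3, 5.9]
opening: 0.649
grasp_force: 54.4
t 3.3 psi -11.81 tcp [ 0.4749 -0.2953  0.0971] j [-0.77  0.37  1.79 -0.    0.98  1.  ]
turn [ 0.0022 -0.0032 -0.002 ] then shift mm [-4.000e-01  1.000e-01 -1.529e+02] rows turn 1.0 shift 4.0
```

```bash
python3 -m jog '[{"rx":0,"ry":0,"rz":0,"x":0,"y":0,"z":-0.01,"gripper":0.05},{"rx":0,"ry":0,"rz":0,"x":0,"y":0,"z":-0.015,"gripper":0.05},{"rx":0,"ry":0,"rz":0,"x":0,"y":0,"z":-0.02,"gripper":0.05},{"rx":0,"ry":0,"rz":0,"x":0,"y":0,"z":-0.02,"gripper":0.05},{"rx":0,"ry":0,"rz":-0.11,"x":0,"y":0,"z":-0.02,"gripper":0.05},{"rx":0,"ry":0,"rz":-0.11,"x":0,"y":0,"z":-0.02,"gripper":0.05},{"rx":0,"ry":0,"rz":-0.11,"x":0,"y":0,"z":-0.02,"gripper":0.05},{"rx":0,"ry":0,"rz":-0.11,"x":0,"y":0,"z":-0.02,"gripper":0.05},{"rx":0,"ry":0,"rz":-0.11,"x":0,"y":0,"z":-0.01,"gripper":0.05},{"rx":0,"ry":0,"rz":-0.11,"x":0,"y":0,"z":0,"gripper":0.05},{"rx":0,"ry":0,"rz":0,"x":0,"y":0,"z":0,"gripper":0.05},{"rx":0,"ry":0,"rz":0,"x":0,"y":0,"z":0,"gripper":0.05}]' 50
cat >> h.py <<'E'
PL={1:((61,-31),(0,22)),2:((31,61),(-22,0)),3:((-61,31),(0,-22))}
E
python3 - <<'E'
from h import *
w=snap('wrist','w4.png'); o,p,r=pose(); a=carton(w,p[2]-.027,(285,200),26)
if a:
    M=r.as_matrix(); d=a[0]-p[:2]; print('carton centre in tool x,y',d@M[:2,0],d@M[:2,1])
go(*slab(31-22,61),.25,SY)
E
```

```text
time_s: 4.3
tcp_pos: [0.4734, -0.2936, 0.2496]
tool_rot: [-0.001, 0.975, 0.224, -0.0]
ft_force: [-0.1, 0.7, -3.9]
opening: 0.649
grasp_force: 55.4
carton at [ 500.  -280.8] size [98.8 55.8] yaw 26.02 px (180, 89, 216, 316)
carton centre in tool x,y 0.029580323852837993 0.0001624359534028833
t 4.35 psi 25.83 tcp [ 0.4733 -0.2936  0.2492] j [-0.77  0.16  1.71  0.    1.28  0.35]
turn [-0.0018  0.0006 -0.0082] then shift mm [ 189.5 -327.    -0.8] rows turn 1.0 shift 10.0
```

View pics/w4.png

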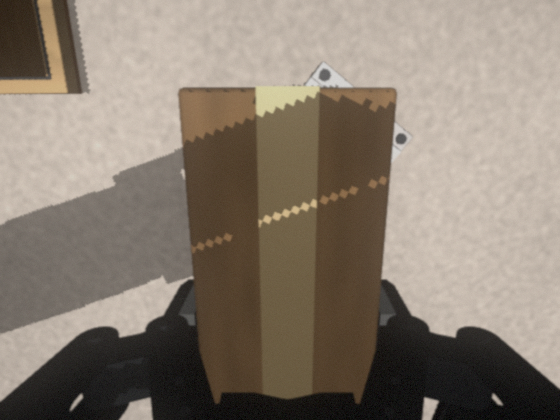

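The view shows the carton held square under the gripper. Its far edge is at row 88 and its near end is hidden, which puts its centre 21 mm ahead of the tool.

```bash
python3 -m jog '[{"rx":0,"ry":0,"rz":-0.008,"x":0.01,"y":-0.0167,"z":0,"gripper":0.05},{"rx":0,"ry":0,"rz":0,"x":0.019,"y":-0.0327,"z":0,"gripper":0.05},{"rx":0,"ry":0,"rz":0,"x":0.019,"y":-0.0327,"z":0,"gripper":0.05},{"rx":0,"ry":0,"rz":0,"x":0.019,"y":-0.0327,"z":0,"gripper":0.05},{"rx":0,"ry":0,"rz":0,"x":0.019,"y":-0.0327,"z":0,"gripper":0.05},{"rx":0,"ry":0,"rz":0,"x":0.019,"y":-0.0327,"z":0,"gripper":0.05},{"rx":0,"ry":0,"rz":0,"x":0.019,"y":-0.0327,"z":0,"gripper":0.05},{"rx":0,"ry":0,"rz":0,"x":0.019,"y":-0.0327,"z":0,"gripper":0.05},{"rx":0,"ry":0,"rz":0,"x":0.019,"y":-0.0327,"z":0,"gripper":0.05},{"rx":0,"ry":0,"rz":0,"x":0.019,"y":-0.0327,"z":0,"gripper":0.05},{"rx":0,"ry":0,"rz":0,"x":0.0095,"y":-0.016,"z":0,"gripper":0.05},{"rx":0,"ry":0,"rz":0,"x":0,"y":0,"z":0,"gripper":0.05},{"rx":0,"ry":0,"rz":0,"x":0,"y":0,"z":0,"gripper":0.05}]' 50
python3 - <<'E'
from h import *
w=snap('wrist','w5.png'); go(*slab(31-21,61),.25,SY)
for a,b in((102,102),(102,-102)): print(proj(w,[*slab(a,b),.03]))
E
```

```text
time_s: 5.43
tcp_pos: [0.4982, 0.0844, 0.2492]
tool_rot: [-0.0, 0.973, 0.229, -0.001]
ft_force: [-0.0, -0.8, -2.8]
opening: 0.649
grasp_force: 55.5
t 5.48 psi 26.43 tcp [0.4984 0.0834 0.2493] j [-0.07  0.03  1.85 -0.    1.27  1.04]
turn [-0.0003  0.0015  0.0022] then shift mm [ 1.  -0.1 -0.7] rows turn 1.0 shift 1.0
[[232.90887689  73.41858662]]
[[510.22459868  74.7801207 ]]
```

View pics/w5.png

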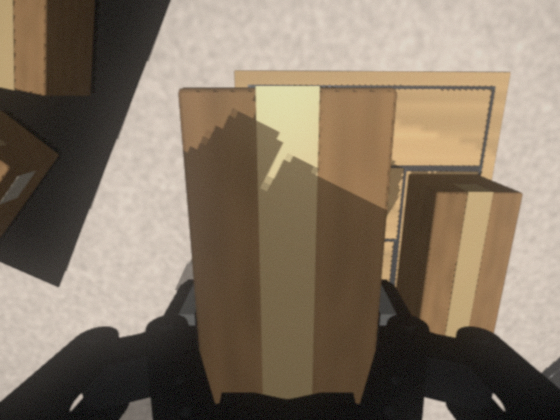

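The slab's far corners appear at (235,71) and (509,72) against predictions of (233,73) and (510,75). The slab is therefore about 2 mm further along its own x, and its yaw is right. The 274 px edge length puts its top at about 27–30 mm.

```bash
sed -i 's/S=np.array(\[.5173,.0249\])/S=np.array([.5189,.0257])/' h.py; python3 -m jog '[{"rx":0,"ry":0,"rz":0.002,"x":0.003,"y":0,"z":0.015,"gripper":0.05},{"rx":0,"ry":0,"rz":0,"x":0,"y":0,"z":0.025,"gripper":0.05},{"rx":0,"ry":0,"rz":0,"x":0,"y":0,"z":0.025,"gripper":0.05},{"rx":0,"ry":0,"rz":0,"x":0,"y":0,"z":0.025,"gripper":0.05},{"rx":0,"ry":0,"rz":0,"x":0,"y":0,"z":0.02,"gripper":0.05},{"rx":0,"ry":0,"rz":0,"x":0,"y":0,"z":0.01,"gripper":0.05},{"rx":0,"ry":0,"rz":0,"x":0,"y":0,"z":0,"gripper":0.05},{"rx":0,"ry":0,"rz":0,"x":0,"y":0,"z":0,"gripper":0.05}]' 50
python3 - <<'E'
from h import *
go(*slab(31-21,61),.117,SY)
E
```

```text
time_s: 6.15
tcp_pos: [0.5017, 0.0841, 0.1301]
tool_rot: [0.0, 0.974, 0.227, -0.0]
ft_force: [1.4, 0.8, -3.0]
opening: 0.649
grasp_force: 55.5
t 6.15 psi 26.25 tcp [0.5017 0.0841 0.1301] j [-0.07  0.2   1.92 -0.    1.02  1.04]
turn [-0.0001  0.0004 -0.0008] then shift mm [-0.4 -1.  13.1] rows turn 1.0 shift 1.0
```

```bash
python3 -m jog '[{"rx":0,"ry":0,"rz":0,"x":0,"y":-0.001,"z":0.004,"gripper":0.05},{"rx":0,"ry":0,"rz":0,"x":0,"y":0,"z":0.004,"gripper":0.05},{"rx":0,"ry":0,"rz":0,"x":0,"y":0,"z":0.004,"gripper":0.05},{"rx":0,"ry":0,"rz":0,"x":0,"y":0,"z":0.001,"gripper":0.05},{"rx":0,"ry":0,"rz":0,"x":0,"y":0,"z":0,"gripper":0.05},{"rx":0,"ry":0,"rz":0,"x":0,"y":0,"z":0,"gripper":0.05}]' 50
```

```text
time_s: 6.65
tcp_pos: [0.5013, 0.0857, 0.1172]
tool_rot: [0.0, 0.974, 0.228, 0.0]
ft_force: [-1.8, -1.1, -1.5]
opening: 0.651
grasp_force: 55.6
```

```bash
python3 -m jog '[{"rx":0,"ry":0,"rz":0,"x":0,"y":0,"z":0.001,"gripper":0.05},{"rx":0,"ry":0,"rz":0,"x":0,"y":0,"z":0,"gripper":0.05},{"rx":0,"ry":0,"rz":0,"x":0,"y":0,"z":0,"gripper":0.072},{"rx":0,"ry":0,"rz":0,"x":0,"y":0,"z":0,"gripper":0.072},{"rx":0,"ry":0,"rz":0,"x":0,"y":0,"z":0,"gripper":0.072},{"rx":0,"ry":0,"rz":0,"x":0,"y":0,"z":-0.005,"gripper":0.072},{"rx":0,"ry":0,"rz":0,"x":0,"y":0,"z":-0.02,"gripper":0.072},{"rx":0,"ry":0,"rz":0,"x":0,"y":0,"z":-0.03,"gripper":0.072},{"rx":0,"ry":0,"rz":0,"x":0,"y":0,"z":-0.03,"gripper":0.072},{"rx":0,"ry":0,"rz":-0.12,"x":0,"y":0,"z":-0.03,"gripper":0.085},{"rx":0,"ry":0,"rz":-0.12,"x":0,"y":0,"z":-0.02,"gripper":0.085},{"rx":0,"ry":0,"rz":-0.12,"x":0,"y":0,"z":0,"gripper":0.085},{"rx":0,"ry":0,"rz":-0.12,"x":0,"y":0,"z":0,"gripper":0.085},{"rx":0,"ry":0,"rz":-0.12,"x":0,"y":0,"z":0,"gripper":0.085},{"rx":0,"ry":0,"rz":-0.12,"x":0,"y":0,"z":0,"gripper":0.085},{"rx":0,"ry":0,"rz":-0.12,"x":0,"y":0,"z":0,"gripper":0.085},{"rx":0,"ry":0,"rz":-0.12,"x":0,"y":0,"z":0,"gripper":0.085},{"rx":0,"ry":0,"rz":-0.12,"x":0,"y":0,"z":0,"gripper":0.085},{"rx":0,"ry":0,"rz":-0.12,"x":0,"y":0,"z":0,"gripper":0.085},{"rx":0,"ry":0,"rz":-0.12,"x":0,"y":0,"z":0,"gripper":0.085}]' 50
python3 - <<'E'
from h import *
go(.3856,.3155,.25,164.4)
E
```

```text
time_s: 8.32
tcp_pos: [0.5011, 0.0857, 0.2512]
tool_rot: [0.0, 0.627, 0.779, 0.0]
ft_force: [-0.3, -0.1, -0.8]
opening: 0.994
grasp_force: 0.0
t 8.32 psi 102.31 tcp [0.5011 0.0857 0.2512] j [-0.07  0.03  1.84  0.    1.27 -0.28]
turn [ 3.0000e-04  2.0000e-04 -1.0836e+00] then shift mm [173.  190.2   1.2] rows turn 10.0 shift 7.0
```

```bash
python3 -m jog '[{"rx":0,"ry":0,"rz":-0.12,"x":0,"y":0,"z":0,"gripper":0.085},{"rx":0,"ry":0,"rz":-0.12,"x":0,"y":0,"z":0,"gripper":0.085},{"rx":0,"ry":0,"rz":-0.12,"x":0,"y":0,"z":0,"gripper":0.085},{"rx":0,"ry":0,"rz":-0.12,"x":0,"y":0,"z":0,"gripper":0.085},{"rx":0,"ry":0,"rz":-0.12,"x":0,"y":0,"z":0,"gripper":0.085},{"rx":0,"ry":0,"rz":-0.12,"x":0,"y":0,"z":0,"gripper":0.085},{"rx":0,"ry":0,"rz":-0.12,"x":0,"y":0,"z":0,"gripper":0.085},{"rx":0,"ry":0,"rz":-0.12,"x":0,"y":0,"z":0,"gripper":0.085},{"rx":0,"ry":0,"rz":-0.12,"x":0,"y":0,"z":0,"gripper":0.085},{"rx":0,"ry":0,"rz":0,"x":0.027,"y":0.027,"z":0,"gripper":0.085},{"rx":0,"ry":0,"rz":0,"x":0.028,"y":0.027,"z":0,"gripper":0.085},{"rx":0,"ry":0,"rz":0,"x":0.028,"y":0.027,"z":0,"gripper":0.085},{"rx":0,"ry":0,"rz":0,"x":0.028,"y":0.027,"z":0,"gripper":0.085},{"rx":0,"ry":0,"rz":0,"x":0.028,"y":0.027,"z":0,"gripper":0.085},{"rx":0,"ry":0,"rz":0,"x":0.028,"y":0.027,"z":0,"gripper":0.085},{"rx":0,"ry":0,"rz":0,"x":0.028,"y":0.028,"z":0,"gripper":0.085},{"rx":0,"ry":0,"rz":0,"x":0,"y":0,"z":0,"gripper":0.085},{"rx":0,"ry":0,"rz":0,"x":0,"y":0,"z":0,"gripper":0.085},{"rx":0,"ry":0,"rz":0,"x":0,"y":0,"z":0,"gripper":0.085}]' 50
cat >> h.py <<'E'
def grasp(z,near,psi,off):
    w=snap('wrist'); o,p,r=pose(); m,y=carton(w,.062,near,psi); M=r.as_matrix(); d=m-p[:2]; print('in tool',d@M[:2,0],d@M[:2,1])
    a=np.radians(y); print(o['joints'][0]); go(m[0]+off*np.cos(a),m[1]+off*np.sin(a),z,y)
E
python3 - <<'E'
from h import *
w=snap('wrist','w6.png'); print(proj(w,[.3856,.3155,.062]))
u=tuple(proj(w,[.3856,.3155,.062])[0].astype(float)); grasp(.089,u,164.4,22)
E
```

```text
time_s: 9.9
tcp_pos: [0.3668, 0.3223, 0.2511]
tool_rot: [0.0, 0.14, 0.99, -0.0]
ft_force: [-0.2, -0.1, -0.3]
opening: 0.992
grasp_force: 0.0
[[284.48834629 230.32538029]]
carton at [444.5 309.7] size [ 84.9 246.7] yaw 177.27 px (245, 146, 130, 268)
in tool -0.07732453181879345 0.01018423065856951
0.47095046511984123
t 10.0 psi 163.75 tcp [0.3674 0.3215 0.251 ] j [ 0.47 -0.02  1.89 -0.    1.27 -0.82]
turn [-1.000e-04  4.000e-04 -2.359e-01] then shift mm [ 2.19224e+04 -8.20000e+00  1.62000e+02] rows turn 2.0 shift 549.0
```

View pics/w6.png

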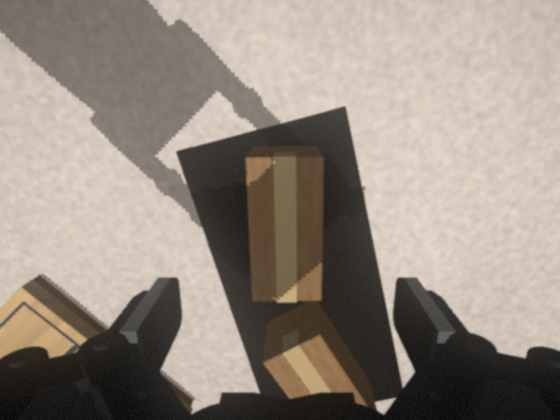

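The view shows carton B with its top face at about (247,157), (323,157), (322,301) and (253,302). Carton A touches it in the mask, so I'll cast these four corners.

```bash
python3 - <<'E'
from h import *
w=snap('wrist'); o,p,r=pose()
P=ray(w,[(247,157),(323,157),(322,301),(253,302)],.062); print(P.round(4).tolist(),[np.linalg.norm(P[i]-P[i-1]).round(4) for i in range(4)])
m=P.mean(0)[:2]; e=P[0]+P[1]-P[2]-P[3]; y=np.arctan2(e[1],e[0]); print(m,np.degrees(y))
go(m[0]+.022*np.cos(y),m[1]+.022*np.sin(y),.089,np.degrees(y))
E
```

```text
[[0.326, 0.3048, 0.062], [0.3409, 0.3562, 0.062], [0.452, 0.3266, 0.062], [0.4375, 0.2736, 0.062]] [np.float64(0.1158), np.float64(0.0535), np.float64(0.1149), np.float64(0.055)]
[0.38911389 0.31530715] 164.71746366920112
t 10.05 psi 163.73 tcp [0.3674 0.3214 0.251 ] j [ 0.47 -0.02  1.89 -0.    1.27 -0.82]
turn [-0.0001  0.0002 -0.0172] then shift mm [ -0.5  -0.2 162. ] rows turn 1.0 shift 5.0
```

```bash
python3 -m jog '[{"rx":0,"ry":0,"rz":-0.016,"x":-0.0005,"y":0,"z":0.02,"gripper":0.085},{"rx":0,"ry":0,"rz":0,"x":0,"y":0,"z":0.03,"gripper":0.085},{"rx":0,"ry":0,"rz":0,"x":0,"y":0,"z":0.03,"gripper":0.085},{"rx":0,"ry":0,"rz":0,"x":0,"y":0,"z":0.03,"gripper":0.085},{"rx":0,"ry":0,"rz":0,"x":0,"y":0,"z":0.025,"gripper":0.085},{"rx":0,"ry":0,"rz":0,"x":0,"y":0,"z":0.018,"gripper":0.085},{"rx":0,"ry":0,"rz":0,"x":0,"y":0,"z":0.009,"gripper":0.085},{"rx":0,"ry":0,"rz":0,"x":0,"y":0,"z":0,"gripper":0.085},{"rx":0,"ry":0,"rz":0,"x":0,"y":0,"z":0,"gripper":0.05},{"rx":0,"ry":0,"rz":0,"x":0,"y":0,"z":0,"gripper":0.05},{"rx":0,"ry":0,"rz":0,"x":0,"y":0,"z":0,"gripper":0.05},{"rx":0,"ry":0,"rz":0,"x":0,"y":0,"z":0,"gripper":0.05},{"rx":0,"ry":0,"rz":0,"x":0,"y":0,"z":0,"gripper":0.05},{"rx":0,"ry":0,"rz":0,"x":0,"y":0,"z":0,"gripper":0.05}]' 50
python3 - <<'E'
from h import *
go(*slab(61,-31+22),.25,SY+90)
E
```

```text
time_s: 11.22
tcp_pos: [0.3685, 0.3228, 0.0907]
tool_rot: [0.002, 0.133, 0.991, 0.001]
ft_force: [0.2, -1.6, 7.1]
opening: 0.653
grasp_force: 54.8
t 11.22 psi 164.77 tcp [0.3685 0.3228 0.0907] j [ 0.47  0.23  1.99 -0.    0.92 -0.83]
turn [0.0031 0.0018 0.8459] then shift mm [-342.    64.2 -159.3] rows turn 8.0 shift 10.0
```

```bash
python3 -m jog '[{"rx":0,"ry":0,"rz":0,"x":0,"y":0,"z":-0.01,"gripper":0.05},{"rx":0,"ry":0,"rz":0,"x":0,"y":0,"z":-0.015,"gripper":0.05},{"rx":0,"ry":0,"rz":0,"x":0,"y":0,"z":-0.02,"gripper":0.05},{"rx":0,"ry":0,"rz":0,"x":0,"y":0,"z":-0.025,"gripper":0.05},{"rx":0,"ry":0,"rz":0.106,"x":0,"y":0,"z":-0.025,"gripper":0.05},{"rx":0,"ry":0,"rz":0.106,"x":0,"y":0,"z":-0.02,"gripper":0.05},{"rx":0,"ry":0,"rz":0.106,"x":0,"y":0,"z":-0.02,"gripper":0.05},{"rx":0,"ry":0,"rz":0.106,"x":0,"y":0,"z":-0.015,"gripper":0.05},{"rx":0,"ry":0,"rz":0.106,"x":0,"y":0,"z":-0.01,"gripper":0.05},{"rx":0,"ry":0,"rz":0.106,"x":0,"y":0,"z":0,"gripper":0.05},{"rx":0,"ry":0,"rz":0.106,"x":0,"y":0,"z":0,"gripper":0.05},{"rx":0,"ry":0,"rz":0.104,"x":0,"y":0,"z":0,"gripper":0.05},{"rx":0,"ry":0,"rz":0,"x":-0.01,"y":0.002,"z":0,"gripper":0.05},{"rx":0,"ry":0,"rz":0,"x":-0.032,"y":0.006,"z":0,"gripper":0.05},{"rx":0,"ry":0,"rz":0,"x":-0.036,"y":0.007,"z":0,"gripper":0.05},{"rx":0,"ry":0,"rz":0,"x":-0.036,"y":0.007,"z":0,"gripper":0.05},{"rx":0,"ry":0,"rz":0,"x":-0.036,"y":0.007,"z":0,"gripper":0.05}]' 50
python3 - <<'E'
from h import *
w=snap('wrist'); o,p,r=pose()
k=cv2.cvtColor(w['img'],cv2.COLOR_BGR2HSV); k=cv2.inRange(k,(5,70,25),(35,255,255))
# far edge of the held carton: first row where the middle columns are carton for 40 rows on
col=(k[:,230:340]>0).mean(1)>.8; v=next(i for i in range(380) if col[i:i+40].all()); print('far edge row',v)
P=ray(w,[(285,v)],p[2]-.0287)[0]; M=r.as_matrix(); print('centre in tool x',(P[:2]-p[:2])@M[:2,0]-.058)
go(*slab(61,-31+22),.25,SY+90)
E
```

```text
time_s: 12.63
tcp_pos: [0.4601, 0.1988, 0.2491]
tool_rot: [0.0, 0.526, 0.85, -0.0]
ft_force: [0.3, 1.1, -2.9]
opening: 0.647
grasp_force: 53.9
far edge row 191
centre in tool x -0.00028937461341930343
t 12.68 psi 116.28 tcp [0.4641 0.1939 0.2495] j [ 0.16  0.02  1.86 -0.01  1.26 -0.3 ]
turn [ 0.0018  0.0059 -0.0004] then shift mm [-184.    35.6   -0.5] rows turn 1.0 shift 5.0
```

```bash
python3 -m jog '[{"rx":0,"ry":0,"rz":0,"x":-0.036,"y":0.007,"z":0,"gripper":0.05},{"rx":0,"ry":0,"rz":0,"x":-0.036,"y":0.007,"z":0,"gripper":0.05},{"rx":0,"ry":0,"rz":0,"x":-0.036,"y":0.007,"z":0,"gripper":0.05},{"rx":0,"ry":0,"rz":0,"x":-0.036,"y":0.007,"z":0,"gripper":0.05},{"rx":0,"ry":0,"rz":0,"x":-0.03,"y":0.006,"z":0,"gripper":0.05},{"rx":0,"ry":0,"rz":0,"x":-0.01,"y":0.002,"z":0,"gripper":0.05},{"rx":0,"ry":0,"rz":0,"x":0,"y":0,"z":0,"gripper":0.05},{"rx":0,"ry":0,"rz":0,"x":0,"y":0,"z":0,"gripper":0.05},{"rx":0,"ry":0,"rz":0,"x":0,"y":0,"z":0,"gripper":0.05}]' 50
python3 - <<'E'
from h import *
w=snap('wrist','w7.png'); o,p,r=pose(); go(*slab(61,-31+22),.25,SY+90)
print('expected far edge',proj(w,[*(p+r.apply([.036,0,.0287]))]))
for a,b in((102,102),(-102,102)): print(proj(w,[*slab(a,b),.03]))
for a,b in((89,89),(-27,89),(-27,33),(89,33)): print('c2',proj(w,[*slab(a,b),.09]))
E
```

```text
time_s: 13.43
tcp_pos: [0.5724, 0.0526, 0.2486]
tool_rot: [-0.001, 0.527, 0.85, -0.0]
ft_force: [0.4, -0.1, -2.9]
opening: 0.652
grasp_force: 54.0
t 13.48 psi 116.42 tcp [0.5724 0.0528 0.2487] j [-0.12  0.21  1.66  0.    1.28 -0.58]
turn [-0.0008 -0.0009  0.0022] then shift mm [-9.6  1.  -1.3] rows turn 1.0 shift 1.0
expected far edge [[284.44610065 242.23573286]]
[[344.31970555  60.61305132]]
[[63.90689407 59.71622072]]
c2 [[336.14642301  74.77092605]]
c2 [[136.95006954  74.13493132]]
c2 [[147.47466777 169.25861812]]
c2 [[332.33578616 169.84209183]]
```

View pics/w7.png

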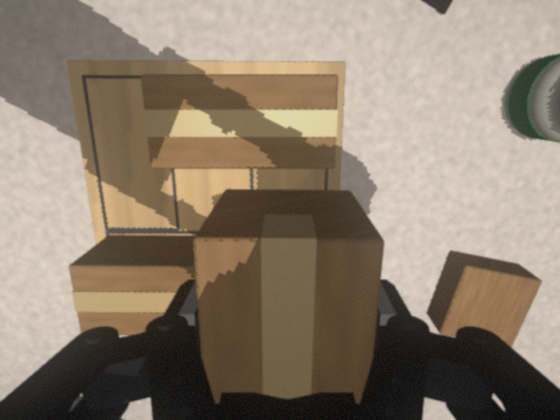

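The held carton's far top edge is at row 240, as predicted, with its end face at rows 190–240. The slab corners are at (345,62) and (69,62), and carton 2 sits squarely inside its outline. I'll nudge +1 mm along slab x and lower.

```bash
sed -i 's/S=np.array(\[.5189,.0257\])/S=np.array([.5198,.0261])/' h.py; python3 -m jog '[{"rx":0,"ry":0,"rz":0.002,"x":-0.0095,"y":0.002,"z":0.013,"gripper":0.05},{"rx":0,"ry":0,"rz":0,"x":0,"y":0,"z":0.025,"gripper":0.05},{"rx":0,"ry":0,"rz":0,"x":0,"y":0,"z":0.025,"gripper":0.05},{"rx":0,"ry":0,"rz":0,"x":0,"y":0,"z":0.025,"gripper":0.05},{"rx":0,"ry":0,"rz":0,"x":0,"y":0,"z":0.02,"gripper":0.05},{"rx":0,"ry":0,"rz":0,"x":0,"y":0,"z":0.01,"gripper":0.05},{"rx":0,"ry":0,"rz":0,"x":0,"y":0,"z":0,"gripper":0.05},{"rx":0,"ry":0,"rz":0,"x":0,"y":0,"z":0,"gripper":0.05}]' 50
python3 - <<'E'
from h import *
go(*slab(61,-31+22),.1187,SY+90)
E
```

```text
time_s: 14.15
tcp_pos: [0.5792, 0.0447, 0.1313]
tool_rot: [-0.0, 0.528, 0.849, -0.0]
ft_force: [0.3, -0.7, -2.0]
opening: 0.649
grasp_force: 54.0
t 14.15 psi 116.26 tcp [0.5792 0.0447 0.1313] j [-0.13  0.37  1.71  0.    1.06 -0.59]
turn [-0.0001 -0.0001 -0.0007] then shift mm [ 0.6 -0.5 12.6] rows turn 1.0 shift 1.0
```

Next I set it down and release, then lift and turn towards carton A at psi 194.8.

```bash
python3 -m jog '[{"rx":0,"ry":0,"rz":0,"x":0,"y":0,"z":0.004,"gripper":0.05},{"rx":0,"ry":0,"rz":0,"x":0,"y":0,"z":0.004,"gripper":0.05},{"rx":0,"ry":0,"rz":0,"x":0,"y":0,"z":0.003,"gripper":0.05},{"rx":0,"ry":0,"rz":0,"x":0,"y":0,"z":0.002,"gripper":0.05},{"rx":0,"ry":0,"rz":0,"x":0,"y":0,"z":0,"gripper":0.05},{"rx":0,"ry":0,"rz":0,"x":0,"y":0,"z":0,"gripper":0.05}]' 50
```

```text
time_s: 14.65
tcp_pos: [0.5798, 0.044, 0.1188]
tool_rot: [0.0, 0.529, 0.849, 0.0]
ft_force: [-2.4, 1.3, 2.0]
opening: 0.649
grasp_force: 54.5
```

```bash
python3 -m jog '[{"rx":0,"ry":0,"rz":0,"x":0,"y":0,"z":0,"gripper":0.072},{"rx":0,"ry":0,"rz":0,"x":0,"y":0,"z":0,"gripper":0.072},{"rx":0,"ry":0,"rz":0,"x":0,"y":0,"z":0,"gripper":0.072},{"rx":0,"ry":0,"rz":0,"x":0,"y":0,"z":-0.005,"gripper":0.072},{"rx":0,"ry":0,"rz":0,"x":0,"y":0,"z":-0.02,"gripper":0.072},{"rx":0,"ry":0,"rz":0,"x":0,"y":0,"z":-0.03,"gripper":0.072},{"rx":0,"ry":0,"rz":0,"x":0,"y":0,"z":-0.03,"gripper":0.072},{"rx":0,"ry":0,"rz":-0.12,"x":0,"y":0,"z":-0.03,"gripper":0.085},{"rx":0,"ry":0,"rz":-0.12,"x":0,"y":0,"z":-0.02,"gripper":0.085},{"rx":0,"ry":0,"rz":-0.12,"x":0,"y":0,"z":0,"gripper":0.085},{"rx":0,"ry":0,"rz":-0.12,"x":0,"y":0,"z":0,"gripper":0.085},{"rx":0,"ry":0,"rz":-0.12,"x":0,"y":0,"z":0,"gripper":0.085},{"rx":0,"ry":0,"rz":-0.12,"x":0,"y":0,"z":0,"gripper":0.085},{"rx":0,"ry":0,"rz":-0.12,"x":0,"y":0,"z":0,"gripper":0.085},{"rx":0,"ry":0,"rz":-0.12,"x":0,"y":0,"z":0,"gripper":0.085},{"rx":0,"ry":0,"rz":-0.12,"x":0,"y":0,"z":0,"gripper":0.085},{"rx":0,"ry":0,"rz":-0.12,"x":0,"y":0,"z":0,"gripper":0.085},{"rx":0,"ry":0,"rz":-0.12,"x":0,"y":0,"z":0,"gripper":0.085},{"rx":0,"ry":0,"rz":-0.05,"x":0,"y":0,"z":0,"gripper":0.085}]' 50
python3 - <<'E'
from h import *
go(.5454,.3055,.25,194.8)
E
```

```text
time_s: 16.23
tcp_pos: [0.5794, 0.044, 0.2533]
tool_rot: [0.0, -0.13, 0.991, -0.0]
ft_force: [0.3, -0.7, -0.7]
opening: 0.999
grasp_force: 0.0
t 16.23 psi -165.01 tcp [0.5794 0.044  0.2533] j [-0.13  0.22  1.63 -0.    1.29 -1.96]
turn [-0.0002  0.0004  0.0034] then shift mm [-33.9 261.5   3.3] rows turn 1.0 shift 7.0
```

```bash
python3 -m jog '[{"rx":0,"ry":0,"rz":0.003,"x":-0.006,"y":0.028,"z":0,"gripper":0.085},{"rx":0,"ry":0,"rz":0,"x":-0.008,"y":0.036,"z":0,"gripper":0.085},{"rx":0,"ry":0,"rz":0,"x":-0.008,"y":0.036,"z":0,"gripper":0.085},{"rx":0,"ry":0,"rz":0,"x":-0.008,"y":0.037,"z":0,"gripper":0.085},{"rx":0,"ry":0,"rz":0,"x":-0.008,"y":0.037,"z":0,"gripper":0.085},{"rx":0,"ry":0,"rz":0,"x":-0.008,"y":0.037,"z":0,"gripper":0.085},{"rx":0,"ry":0,"rz":0,"x":-0.006,"y":0.03,"z":0,"gripper":0.085},{"rx":0,"ry":0,"rz":0,"x":-0.004,"y":0.0205,"z":0,"gripper":0.085},{"rx":0,"ry":0,"rz":0,"x":0,"y":0,"z":0,"gripper":0.085},{"rx":0,"ry":0,"rz":0,"x":0,"y":0,"z":0,"gripper":0.085},{"rx":0,"ry":0,"rz":0,"x":0,"y":0,"z":0,"gripper":0.085}]' 50
python3 - <<'E'
from h import *
w=snap('wrist','w8.png'); u=tuple(proj(w,[.5454,.3055,.062])[0].astype(float)); print(u); grasp(.089,u,194.8,-.022)
E
```

```text
time_s: 17.15
tcp_pos: [0.5681, 0.3105, 0.253]
tool_rot: [0.0, -0.126, 0.992, -0.0]
ft_force: [0.3, 0.7, 0.3]
opening: 0.995
grasp_force: 0.0
(np.float64(287.9277321549537), np.float64(172.86461842959193))
carton at [537.8 302.3] size [126.1  61.1] yaw 193.72 px (244, 67, 87, 178)
in tool 0.03136577557397368 0.0001789230928541743
0.31319378889552657
t 17.25 psi -165.58 tcp [0.5683 0.31   0.253 ] j [ 0.31  0.38  1.43 -0.    1.33 -1.51]
turn [-0.0004 -0.0001  0.0122] then shift mm [  9.4  -0.2 164. ] rows turn 1.0 shift 5.0
```

View pics/w8.png

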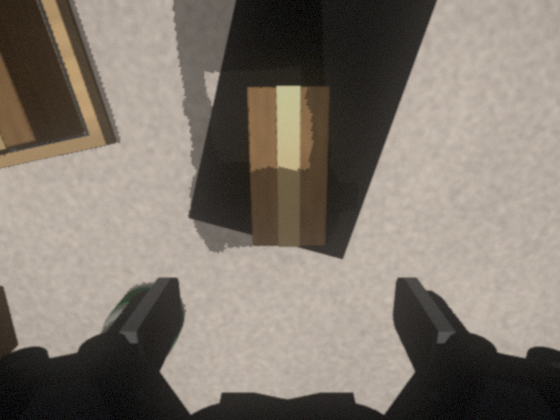

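Carton A's top face is at (247,87), (330,87), (327,245) and (252,245). The jar is just behind the left finger at (140,300), about 16 cm away, so it is clear.

```bash
python3 - <<'E'
from h import *
w=snap('wrist'); o,p,r=pose()
P=ray(w,[(247,87),(330,87),(327,245),(252,245)],.062); print([np.linalg.norm(P[i]-P[i-1]).round(4) for i in range(4)])
m=P.mean(0)[:2]; e=P[0]+P[1]-P[2]-P[3]; y=np.arctan2(e[1],e[0]); print(m,np.degrees(y))
go(m[0]-.022*np.cos(y),m[1]-.022*np.sin(y),.089,np.degrees(y))
E
```

```text
[np.float64(0.1143), np.float64(0.0557), np.float64(0.1143), np.float64(0.0573)]
[0.54415694 0.30545171] -165.05531841313183
t 17.3 psi -165.59 tcp [0.5683 0.31   0.253 ] j [ 0.31  0.38  1.43 -0.    1.33 -1.51]
turn [-0.0002  0.     -0.0093] then shift mm [  2.5   1.9 164. ] rows turn 1.0 shift 5.0
```

```bash
python3 -m jog '[{"rx":0,"ry":0,"rz":-0.008,"x":0.0025,"y":0.002,"z":0.02,"gripper":0.085},{"rx":0,"ry":0,"rz":0,"x":0,"y":0,"z":0.03,"gripper":0.085},{"rx":0,"ry":0,"rz":0,"x":0,"y":0,"z":0.03,"gripper":0.085},{"rx":0,"ry":0,"rz":0,"x":0,"y":0,"z":0.03,"gripper":0.085},{"rx":0,"ry":0,"rz":0,"x":0,"y":0,"z":0.025,"gripper":0.085},{"rx":0,"ry":0,"rz":0,"x":0,"y":0,"z":0.018,"gripper":0.085},{"rx":0,"ry":0,"rz":0,"x":0,"y":0,"z":0.01,"gripper":0.085},{"rx":0,"ry":0,"rz":0,"x":0,"y":0,"z":0,"gripper":0.085},{"rx":0,"ry":0,"rz":0,"x":0,"y":0,"z":0,"gripper":0.05},{"rx":0,"ry":0,"rz":0,"x":0,"y":0,"z":0,"gripper":0.05},{"rx":0,"ry":0,"rz":0,"x":0,"y":0,"z":0,"gripper":0.05},{"rx":0,"ry":0,"rz":0,"x":0,"y":0,"z":0,"gripper":0.05},{"rx":0,"ry":0,"rz":0,"x":0,"y":0,"z":0,"gripper":0.05},{"rx":0,"ry":0,"rz":0,"x":0,"y":0,"z":0,"gripper":0.05}]' 50
python3 - <<'E'
from h import *
go(*slab(-61,31-22),.25,SY+90)
E
```

```text
time_s: 18.47
tcp_pos: [0.5666, 0.3129, 0.0923]
tool_rot: [0.002, -0.13, 0.991, 0.0]
ft_force: [-0.5, -1.1, 7.2]
opening: 0.651
grasp_force: 54.9
t 18.47 psi -165.03 tcp [0.5666 0.3129 0.0923] j [ 0.32  0.57  1.52 -0.    1.05 -1.51]
turn [0.0028 0.0036 1.373 ] then shift mm [-227.4 -230.  -157.7] rows turn 12.0 shift 9.0
```

```bash
python3 -m jog '[{"rx":0,"ry":0,"rz":0,"x":0,"y":0,"z":-0.01,"gripper":0.05},{"rx":0,"ry":0,"rz":0,"x":0,"y":0,"z":-0.015,"gripper":0.05},{"rx":0,"ry":0,"rz":0,"x":0,"y":0,"z":-0.02,"gripper":0.05},{"rx":0,"ry":0,"rz":0,"x":0,"y":0,"z":-0.025,"gripper":0.05},{"rx":0,"ry":0,"rz":0,"x":0,"y":0,"z":-0.025,"gripper":0.05},{"rx":0,"ry":0,"rz":0.114,"x":0,"y":0,"z":-0.02,"gripper":0.05},{"rx":0,"ry":0,"rz":0.114,"x":0,"y":0,"z":-0.02,"gripper":0.05},{"rx":0,"ry":0,"rz":0.114,"x":0,"y":0,"z":-0.015,"gripper":0.05},{"rx":0,"ry":0,"rz":0.114,"x":0,"y":0,"z":-0.008,"gripper":0.05},{"rx":0,"ry":0,"rz":0.115,"x":0,"y":0,"z":0,"gripper":0.05},{"rx":0,"ry":0,"rz":0.115,"x":0,"y":0,"z":0,"gripper":0.05},{"rx":0,"ry":0,"rz":0.115,"x":0,"y":0,"z":0,"gripper":0.05},{"rx":0,"ry":0,"rz":0.115,"x":0,"y":0,"z":0,"gripper":0.05},{"rx":0,"ry":0,"rz":0.115,"x":0,"y":0,"z":0,"gripper":0.05},{"rx":0,"ry":0,"rz":0.114,"x":0,"y":0,"z":0,"gripper":0.05},{"rx":0,"ry":0,"rz":0.114,"x":0,"y":0,"z":0,"gripper":0.05},{"rx":0,"ry":0,"rz":0.114,"x":0,"y":0,"z":0,"gripper":0.05}]' 50
python3 -m jog '[{"rx":0,"ry":0,"rz":0,"x":-0.0124,"y":-0.013,"z":0,"gripper":0.05},{"rx":0,"ry":0,"rz":0,"x":-0.025,"y":-0.025,"z":0,"gripper":0.05},{"rx":0,"ry":0,"rz":0,"x":-0.025,"y":-0.025,"z":0,"gripper":0.05},{"rx":0,"ry":0,"rz":0,"x":-0.025,"y":-0.025,"z":0,"gripper":0.05},{"rx":0,"ry":0,"rz":0,"x":-0.025,"y":-0.025,"z":0,"gripper":0.05},{"rx":0,"ry":0,"rz":0,"x":-0.025,"y":-0.025,"z":0,"gripper":0.05},{"rx":0,"ry":0,"rz":0,"x":-0.025,"y":-0.025,"z":0,"gripper":0.05},{"rx":0,"ry":0,"rz":0,"x":-0.025,"y":-0.025,"z":0,"gripper":0.05},{"rx":0,"ry":0,"rz":0,"x":-0.025,"y":-0.025,"z":0,"gripper":0.05},{"rx":0,"ry":0,"rz":0,"x":-0.015,"y":-0.017,"z":0,"gripper":0.05},{"rx":0,"ry":0,"rz":0,"x":0,"y":0,"z":0,"gripper":0.05},{"rx":0,"ry":0,"rz":0,"x":0,"y":0,"z":0,"gripper":0.05}]' 50
python3 - <<'E'
from h import *
w=snap('wrist','w9.png'); o,p,r=pose(); go(*slab(-61,31-22),.25,SY+90)
for x in(.079,.081,.083): print('far edge if',x,proj(w,p+r.apply([x,0,.0303])))
for a,b in((102,102),(-102,102)): print(proj(w,[*slab(a,b),.03]))
for a,b in((89,89),(-27,89),(-27,33),(89,33)): print('c2',proj(w,[*slab(a,b),.09]))
E
```

```text
time_s: 19.88
tcp_pos: [0.5645, 0.3126, 0.2486]
tool_rot: [-0.0, 0.53, 0.848, -0.0]
ft_force: [0.5, -0.3, -2.1]
opening: 0.65
grasp_force: 54.3
time_s: 20.88
tcp_pos: [0.4592, 0.0061, 0.2486]
tool_rot: [0.0, 0.529, 0.849, 0.0]
ft_force: [-0.6, -0.2, -3.4]
opening: 0.652
grasp_force: 54.7
t 20.93 psi 116.24 tcp [0.4595 0.0069 0.2486] j [-0.25 -0.1   1.97  0.    1.27 -0.71]
turn [ 0.001  0.    -0.001] then shift mm [-0.5  1.6 -1.4] rows turn 1.0 shift 1.0
far edge if 0.079 [[285.93861784  82.89149018]]
far edge if 0.081 [[285.92978447  74.58983006]]
far edge if 0.083 [[285.92083822  66.18208139]]
[[510.35191835  72.30378319]]
[[232.49616774  72.66493798]]
c2 [[543.42916474  89.42843148]]
c2 [[346.55876315  89.68957092]]
c2 [[342.41034302 182.68042041]]
c2 [[525.20957793 182.41155683]]
```

View pics/w9.png

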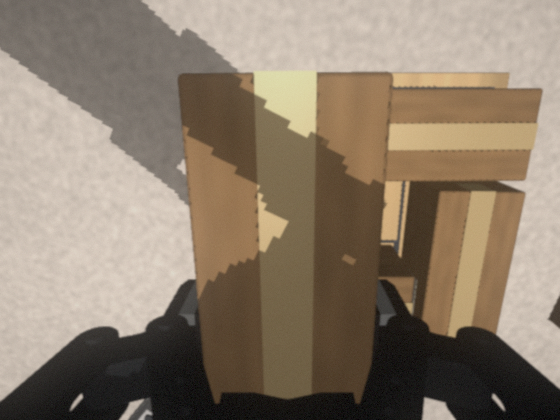

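The held carton's far edge is at row 73, so its centre is 23.5 mm ahead of the tool. The slab corner at (508,73) and placed carton 2 match the predictions to about 2 px.

```bash
python3 -m jog '[{"rx":0,"ry":0,"rz":0,"x":-0.002,"y":0.0015,"z":0.013,"gripper":0.05},{"rx":0,"ry":0,"rz":0,"x":0,"y":0,"z":0.025,"gripper":0.05},{"rx":0,"ry":0,"rz":0,"x":0,"y":0,"z":0.025,"gripper":0.05},{"rx":0,"ry":0,"rz":0,"x":0,"y":0,"z":0.025,"gripper":0.05},{"rx":0,"ry":0,"rz":0,"x":0,"y":0,"z":0.018,"gripper":0.05},{"rx":0,"ry":0,"rz":0,"x":0,"y":0,"z":0.009,"gripper":0.05},{"rx":0,"ry":0,"rz":0,"x":0,"y":0,"z":0,"gripper":0.05},{"rx":0,"ry":0,"rz":0,"x":0,"y":0,"z":0,"gripper":0.05}]' 50
python3 - <<'E'
from h import *
go(*slab(-61,31-23.5),.1203,SY+90)
E
```

```text
time_s: 21.6
tcp_pos: [0.4622, 0.0062, 0.1334]
tool_rot: [0.0, 0.527, 0.85, 0.0]
ft_force: [0.4, -0.7, -1.9]
opening: 0.653
grasp_force: 54.7
t 21.6 psi 116.36 tcp [0.4622 0.0062 0.1334] j [-0.25  0.08  2.05  0.    1.01 -0.71]
turn [ 0.0002 -0.      0.0011] then shift mm [-0.2 -0.6 13.1] rows turn 1.0 shift 1.0
```

```bash
python3 -m jog '[{"rx":0,"ry":0,"rz":0,"x":0,"y":0,"z":0.004,"gripper":0.05},{"rx":0,"ry":0,"rz":0,"x":0,"y":0,"z":0.004,"gripper":0.05},{"rx":0,"ry":0,"rz":0,"x":0,"y":0,"z":0.003,"gripper":0.05},{"rx":0,"ry":0,"rz":0,"x":0,"y":0,"z":0.002,"gripper":0.05},{"rx":0,"ry":0,"rz":0,"x":0,"y":0,"z":0,"gripper":0.05},{"rx":0,"ry":0,"rz":0,"x":0,"y":0,"z":0,"gripper":0.05}]' 50
```

```text
time_s: 22.1
tcp_pos: [0.4622, 0.0056, 0.1204]
tool_rot: [0.0, 0.528, 0.849, 0.0]
ft_force: [-1.1, 0.4, 0.1]
opening: 0.648
grasp_force: 55.1
```

```bash
python3 -m jog '[{"rx":0,"ry":0,"rz":0,"x":0,"y":0,"z":0.0005,"gripper":0.072},{"rx":0,"ry":0,"rz":0,"x":0,"y":0,"z":0,"gripper":0.07},{"rx":0,"ry":0,"rz":0,"x":0,"y":0,"z":0,"gripper":0.07},{"rx":0,"ry":0,"rz":0,"x":0,"y":0,"z":-0.005,"gripper":0.07},{"rx":0,"ry":0,"rz":0,"x":0,"y":0,"z":-0.02,"gripper":0.07},{"rx":0,"ry":0,"rz":0,"x":0,"y":0,"z":-0.03,"gripper":0.07},{"rx":0,"ry":0,"rz":0,"x":0,"y":0,"z":-0.03,"gripper":0.07},{"rx":0,"ry":0,"rz":0,"x":0,"y":0,"z":-0.03,"gripper":0.07},{"rx":0,"ry":0,"rz":0,"x":0,"y":0,"z":-0.03,"gripper":0.07},{"rx":0,"ry":0,"rz":0,"x":-0.035,"y":-0.015,"z":-0.01,"gripper":0.07},{"rx":0,"ry":0,"rz":0,"x":-0.035,"y":-0.015,"z":0,"gripper":0.07},{"rx":0,"ry":0,"rz":0,"x":-0.035,"y":-0.015,"z":0,"gripper":0.07},{"rx":0,"ry":0,"rz":0,"x":-0.035,"y":-0.015,"z":0,"gripper":0.07},{"rx":0,"ry":0,"rz":0,"x":-0.035,"y":-0.01,"z":0,"gripper":0.07},{"rx":0,"ry":0,"rz":0,"x":-0.035,"y":-0.01,"z":0,"gripper":0.07},{"rx":0,"ry":0,"rz":0,"x":-0.035,"y":-0.01,"z":0,"gripper":0.07},{"rx":0,"ry":0,"rz":0,"x":0,"y":0,"z":0,"gripper":0.07},{"rx":0,"ry":0,"rz":0,"x":0,"y":0,"z":0,"gripper":0.07}]' 50
python3 - <<'E'
from h import *
t=snap('top'); im=cv2.resize(t['img'][175:315,200:340],None,fx=4,fy=4,interpolation=cv2.INTER_CUBIC); cv2.imwrite('pics/f.png',im)
# expected carton top centres, image calibration offset taken from top-camera slab fit
S0=np.array([.5173,.0249])
for a,b in((-31,-61),(61,-31),(31,61),(-61,31)):
    q=slab(a,b)-S+S0; print((a,b),((proj(t,[*q,.09])[0]-(200,175))*4).round())
for m,e1,e2,w,l in tapes(t,200):
    A=ray(t,[m,e1,e2],.09)[:,:2]; d=A[1]-A[2]; th=np.radians(-SY); Rm=np.array([[np.cos(th),-np.sin(th)],[np.sin(th),np.cos(th)]])
    print(((m-(200,175))*4).round(),'slab mm',(Rm@(A[0]-S0)*1000).round(1),'yaw',((np.degrees(np.arctan2(d[1],d[0]))-SY+10)%90-10).round(1),l)
E
```

```text
time_s: 23.6
tcp_pos: [0.4895, -0.2554, 0.2745]
tool_rot: [-0.0, 0.529, 0.849, 0.0]
ft_force: [-0.4, -0.1, 1.0]
opening: 0.819
grasp_force: 0.0
(-31, -61) [416. 274.]
(61, -31) [286. 140.]
(31, 61) [152. 270.]
(-61, 31) [282. 405.]
[283. 138.] slab mm [ 62.9 -30. ] yaw -0.9 56.42500305175781
[148. 271.] slab mm [31.2 63.3] yaw 0.9 56.79612731933594
[416. 279.] slab mm [-33.3 -59.8] yaw -0.2 57.71427536010742
[1350.  295.] slab mm [-253.  -490.6] yaw 13.9 59.697757720947266
[1212.  361.] slab mm [-251.2 -409.4] yaw 19.6 53.848960876464844
[276. 405.] slab mm [-59.6  33.9] yaw 0.3 57.6905517578125
[1024.  690.] slab mm [-354.  -243.6] yaw 63.9 28.0
[1115.  756.] slab mm [-402.7 -269.3] yaw 14.5 34.05409622192383
[962. 884.] slab mm [-423.8 -170.6] yaw 31.8 71.0556869506836
```

View pics/f.png

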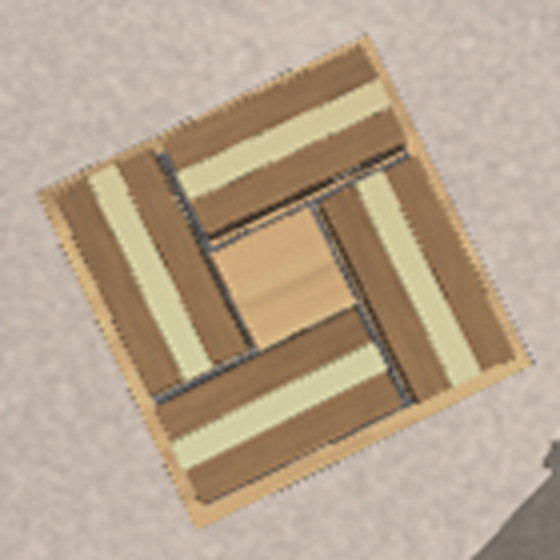

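All four cartons sit inside their outlines within about 3 mm and 1° of square. The gripper is clear of everything, so I'm handing in.

```bash
python3 -c "
from bench import arm
print(arm.finish_job())"
```

```text
the job is handed in; nothing more can be done
None
```

The pinwheel layer is finished and handed in at about 24 s: by the last top view all four cartons sit within about 3 mm and 1° of their outlines, though the hand-in returned no verdict.

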